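Latch the jar basket

TASK

One of the two wire jar baskets has been left with its gate standing open. Lift that gate's latch bar by its ball knob, swing the gate fully shut, and let the bar drop into its catch so that the gate is latched.

Things in the scene. Friction and masses are not known exactly. Their poses are not given: they have to be found in the camera images.
- gate (a joint): Wire gate 217 x 76 mm high on the far side (away from the robot) of the open 200 x 250 x 92 mm wire basket, which holds two 88 mm jars; a twin basket with its gate shut is a bystander. Rad: 0 = shut against a stop, + = open (start 0.4 to 0.65). Vertical hinge; from above it opens counter-clockwise, shuts clockwise. Light friction (under 1 N at the knob): stays where left.
- latch_bar (a joint): Steel bar on the gate's outer face, 250 x 18 x 12 mm, pivot 30 mm from the gate hinge. Rad: 0 = level on its stop, axis 75 mm high; + = free end lifted (to 0.9); falls by its weight (3 N at the knob). Its end drops into an open-topped catch on the basket post 243 mm from the hinge: lift 0.11 or more (0.25 is ample) to clear the 22 mm outer lip; drops in with the gate at 0.04 or less.
- ball (a point): Centre of the black ball knob, 26 mm across, on a 10 mm stem up from the latch bar: 50 mm above the bar's axis (125 mm above the table, bar level) and 155 mm along the bar from its pivot. Bar level, it lies 185 mm from the hinge axis along the gate and 16 mm outside the gate's middle plane. All else on the basket ends at 94 mm or lower. Pinch it from above.
- hinge (a point): Point on the gate's vertical hinge axis at the top of the basket's hinge post, 92 mm above the table. The shut gate runs from here along the basket's far side to the catch post, to the robot's right (-y at basket yaw 0). Basket yaw varies by 15 degrees and the two baskets may swap sides.

How it is judged:
By the outcome, as a careful person would: the job done as asked, in the order asked, and still so for the second after the job is handed in, with the robot touching nothing.
It also fails if it takes over 35 s, if anything falls off the work surface, if the arm or the gripper's body presses on something with over 40 N, if the wrist force passes 120 N, or if a joint passes its speed limit or range.

ROBOT

A 6-joint arm with a two-finger parallel gripper is mounted at the origin on the work surface. World frame = base frame: x ahead of the robot, y to its left, z up, the work surface at z = 0. Lengths are in m, angles in degrees, forces in N, time in s.
With the tool pointing down it reaches from about 0.25 to 0.725 m from the base axis. Payload 9.7 kg.
Tool frame: the origin (TCP) lies between the finger pads; the fingertips stand 25 mm ahead of it and the grasp point (between the pads) lies 6 mm ahead of it; z points along the fingers, y is the line along which they close (so a half turn about z gives the same grasp; the last joint's range is limited). The gripper opens to 85 mm and grips with 20 to 120 N. Pads are 22 mm wide; open, the fingers measure 114 mm over their backs; the gripper's body (76 mm by 85 mm) begins 54 mm behind the grasp point. The pads swing forward as they close: fully open they stand 13 mm farther back than shut.
Start: joints at [-68.354, 4.979, 10.078, 95.1, 0, 90], TCP at [0.203, -0.511, 0.256] pointing down, gripper open.
Joint ranges: [-179.16, 179.16], [-48.56, 103.87], [-65.8, 70.77], [-126.05, 130.52], [-82.76, 87.17], [-180, 180]. Speed limits (degrees/s): [127.2, 127.2, 147.25, 180, 180, 180].

INTERFACE

Orientations are given as [roll, pitch, yaw] about the fixed x, y, z axes, in that order (R = Rz(yaw) Ry(pitch) Rx(roll)).
In Python, from workcell import bot gives the robot as it stands.
- The arm moves only by the shell command python3 drive.py 'ROWS' [FORCE]. ROWS is rows parted by semicolons, their numbers by spaces, 1 to 5 of them, each of 5 numbers: dx, dy, dz in m, then a turn about the tool's z in degrees, then the finger opening in m; each row is the pose to reach, as a shift and turn from the pose commanded when the command began, along the tool's axes at that moment; what a row does not reach only later rows make up. A row lasts 1/12 s, in which the tool goes at most 0.0417 m and 7.16 degrees, less where a joint would pass 70% of its speed; a pose out of reach is approached as far as the arm can. The fingers move at their own pace and stop on an object; FORCE is the grip in N (left out, the last holds). Time passes only in rows, so rows that do not move let the fingers close. It prints the time, the measured TCP pose, the force, the opening and the grip force at its end.
- bot.get_obs(): the state, without advancing time (a new reading comes with each control period).
- bot.camera(name): name is "side" or "top" or "wrist"; returns the picture (420x560x3 uint8, blue, green, red); there is no depth.
- bot.camera_info(name): a dict with "mtx" (3x3 intrinsics, pixels), "extrinsics" (4x4, takes a point from camera to world coordinates). Camera axes: x right, y down, z forward; pixel columns grow to the right and rows downward; lengths in m; the calibration is good to about 2 mm. A picture is of the moment at which its call begins: read the wrist's pose just before it. camera_info takes no time and is no camera call; for the wrist camera it gives the pose at the moment of the call.
- bot.job_done(): hands the job in; it is judged then, once.
The state is a dict: "time": time; "q": joint angles; "qd": joint speeds; "joint_efforts": joint torques, N m; "ee_pos": TCP position; "tcp_rot": TCP orientation; "wrist_force": force on the tool from outside, world axes, zero at the start; "torque": the same for the moment, N m; "opening": finger opening in m; "grasp_force": force on a finger pad.
Only numpy, scipy, OpenCV 4.12 (cv2) and the standard library are available. Lean on these libraries where they do the work, as an engineer would, in place of code of your own. Each camera call takes 0.05 s, during which the arm holds its last target. There are 200 camera calls.

## Working session

There is one attempt and no reset: what is moved stays moved. The work goes in short steps, Python scripts to look and compute and a shell command to move; the robot and the scene stay as the last step left them, time stands still between calls to the robot, and variables do not carry over. Pictures are saved under pics/ and viewed, at most 10 in all, crops included, and the job is handed in when it is done.

```bash
ls; mkdir -p pics; python3 - <<'E'
from workcell import bot
import cv2
o=bot.get_obs();print(o['time'],o['ee_pos'],o['tcp_rot'])
for n in("top","side"):
    cv2.imwrite(f'pics/{n}0.png',bot.camera(n));i=bot.camera_info(n);print(n,i['mtx'].round(1).tolist(),i['extrinsics'].round(3).tolist())
E
```

```text
drive.py
pics
workcell.py
0.0 [ 0.20281858 -0.5110325   0.25559701] [-1.79925343e+02 -2.38496598e-03  2.16464011e+01]
top [[451.9, 0.0, 276.8], [0.0, 451.9, 213.7], [0.0, 0.0, 1.0]] [[0.001, -0.989, 0.151, 0.33], [-1.0, -0.002, -0.007, 0.031], [0.007, -0.151, -0.989, 1.113], [0.0, 0.0, 0.0, 1.0]]
side [[445.8, 0.0, 279.6], [0.0, 445.8, 210.2], [0.0, 0.0, 1.0]] [[0.996, -0.072, 0.054, 0.457], [-0.087, -0.632, 0.77, -0.613], [-0.022, -0.772, -0.636, 0.638], [0.0, 0.0, 0.0, 1.0]]
```

View pics/top0.png

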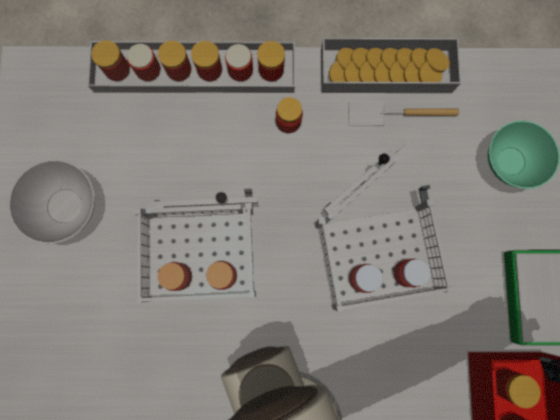

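View pics/side0.png

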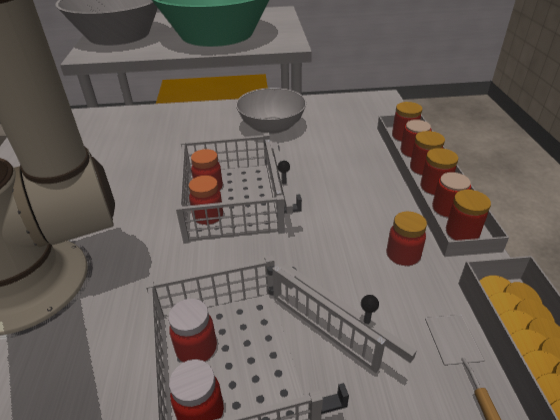

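The right-hand basket (white lids) is the open one. In the top view its ball is at about (384,159), the hinge post at about (321,221), and the catch at about (424,195). In the side view the ball is at (370,304) and the hinge post top at about (270,267).

```bash
cat > h.py <<'E'
import numpy as np, cv2
from workcell import bot
def ray(n,p,i=None):
    i=i or bot.camera_info(n);K=i['mtx'];E=i['extrinsics']
    d=E[:3,:3]@np.linalg.solve(K,[p[0],p[1],1.]);return E[:3,3],d/np.linalg.norm(d)
def plane(n,p,z,i=None):
    c,d=ray(n,p,i);return c+d*(z-c[2])/d[2]
def tri(rs):
    A=sum(np.eye(3)-np.outer(d,d) for c,d in rs);b=sum((np.eye(3)-np.outer(d,d))@c for c,d in rs)
    x=np.linalg.solve(A,b);return x,[np.linalg.norm(np.cross(x-c,d)) for c,d in rs]
def blob(im,p,r=16,t=45):
    x0,y0=int(p[0]-r),int(p[1]-r);c=im[y0:y0+2*r,x0:x0+2*r].max(2)
    m=(c<t).astype(np.uint8);m=cv2.morphologyEx(m,cv2.MORPH_OPEN,np.ones((5,5),np.uint8))
    n,l,s,ct=cv2.connectedComponentsWithStats(m);k=1+s[1:,4].argmax();return ct[k]+[x0,y0],s[k]
E
python3 - <<'E'
from h import *
T=cv2.imread('pics/top0.png');S=cv2.imread('pics/side0.png')
a,sa=blob(T,(384,159));b,sb=blob(S,(370,302));print(a,sa,b,sb)
print('ball',tri([ray('top',a),ray('side',b)]))
print('hinge',plane('top',(321,221),.092),tri([ray('top',(321,221)),ray('side',(270,267))]))
z=lambda I,x,y,w,h,f:cv2.resize(I[y:y+h,x:x+w],None,fx=f,fy=f,interpolation=2)
A=z(T,305,140,140,110,5);B=z(S,240,240,180,180,3)
cv2.imwrite('pics/zt.png',A);cv2.imwrite('pics/zs.png',B)
E
```

```text
[383.4 158.5] [12 12  8  8 60] [369.22310757 304.87649402] [  8  10  16  22 251]
ball (array([ 0.60927592, -0.21654152,  0.12204247]), [np.float64(0.0008427873179824689), np.float64(0.0008427873179823706)])
hinge [ 0.46939161 -0.07622999  0.092     ] (array([ 0.47364101, -0.07840801,  0.07028309]), [np.float64(0.001279485069194276), np.float64(0.0012794850691942097)])
```

View pics/zt.png

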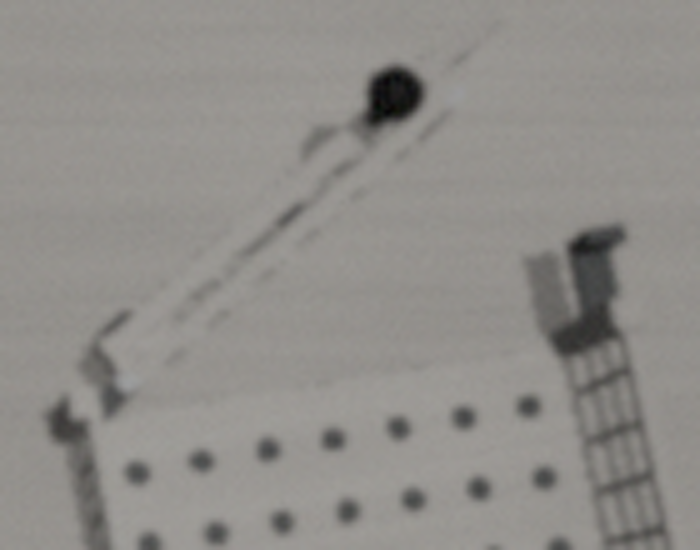

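View pics/zs.png

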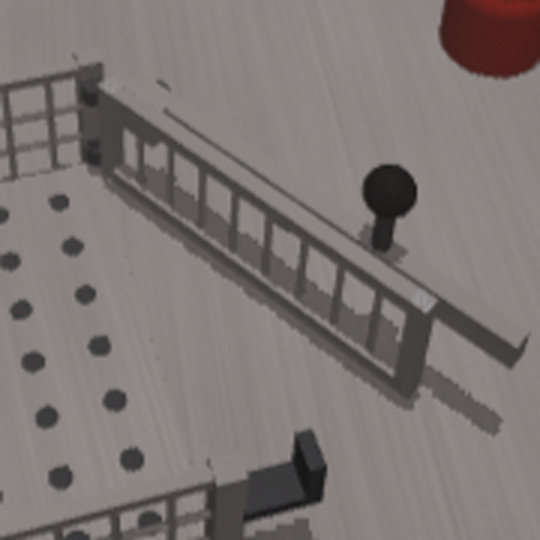

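The zoomed top crop shows the ball centre at (396,93), which is full-frame (384.2,158.6). The hinge post top is at about (85,395), the catch lip top at (600,237), and a floor-hole row runs from (137,472) to (528,406). In the side crop the ball is at (389,192), the post top at (92,68) and the lip top at about (306,436).

```bash
python3 - <<'E'
from h import *
t=lambda x,y:ray('top',(305+x/5,140+y/5)); s=lambda x,y:ray('side',(240+x/3,240+y/3))
B,e=tri([t(396,93),s(389,192)]);print('ball',B,e)
H,e=tri([t(85,395),s(92,68)]);print('hinge',H,e)
L,e=tri([t(598,237),s(307,436)]);print('lip',L,e)
f=lambda x,y:plane('top',(305+x/5,140+y/5),.005)
for p,q in(((137,472),(528,406)),((215,533),(543,477))):
    d=f(*q)-f(*p);print('shut dir',np.degrees(np.arctan2(d[1],d[0])))
d=B-H;print('d',np.hypot(*d[:2]),'bearing',np.degrees(np.arctan2(d[1],d[0])),'lip dist',np.hypot(*(L-H)[:2]),np.degrees(np.arctan2(*(L-H)[1::-1])))
# hinge side post rows: basket gate-side vs robot frame
print(bot.get_obs()['tcp_rot'],bot.get_obs()['opening'])
E
```

```text
ball [ 0.60875304 -0.21760497  0.12519664] [np.float64(0.0014116983135291357), np.float64(0.0014116983135292094)]
hinge [ 0.47588398 -0.07958126  0.08229358] [np.float64(0.0005076634189248028), np.float64(0.0005076634189247862)]
lip [ 0.55086407 -0.31747646  0.0907706 ] [np.float64(0.002327492881202031), np.float64(0.002327492881201906)]
shut dir -80.32125434993436
shut dir -80.27332955944993
d 0.19158478500562295 bearing -46.09011519984314 lip dist 0.24943163494392065 -72.50612890572555
[-1.79929760e+02 -2.76225774e-04  2.16450426e+01] 0.08519972566233389
```
Shut dir -80.3 (yaw +9.7). Ball bearing about hinge when at angle a: -80.3 + atan(16/185)=4.94 + a. -46.1 → a=29.3° =0.51 rad. OK within 0.4-0.65. distance 191.6 vs 185.7; hinge error ~6mm or so. Refine hinge: along the ball direction, H = B - 185.7 at bearing -46.1: (0.480,-0.0838). Hmm, hinge vs. post: hinge axis at "top of the post". Uncertain. Lip is in the outward: lip relative: from H 243 along + outward distance. Outward direction: bearing 9.7°. lip relative to H2 (0.480,-0.0838): (0.0709,-0.2337): along shut dir (0.1685,-0.9857): 0.2423; outward (0.9857,.1685): 0.0305. along 243 ✓.. With original H: (0.075,-0.238): 0.2472. So H2 consistent: H=(0.480,-0.084). Lip outward 30: bar at 16 with half thickness 6→22; lip ~ 25-33 plausible.

Measurements agree: ball height is 0.125, the basket's shut bearing is -80.3°, and gate angle is about 0.51 rad. The lip falls 242 mm along from a hinge at about (0.480,-0.084). I'll start the approach with a small turn to learn which way joint 6 runs.

```bash
python3 drive.py '0.04 -0.01 0 7 0.085; 0.08 -0.02 0 14 0.085; 0.12 -0.03 0 21 0.085; 0.16 -0.04 0 28 0.085; 0.2 -0.05 0 35 0.085' 30; python3 -c "
from workcell import bot;o=bot.get_obs();print(o['q'],o['tcp_rot'])"
```

```text
time: 0.52
ee_pos: [0.3579, -0.3996, 0.256]
tcp_rot: [-180.0, 0.0, -11.2]
wrist_force: [0.5, -1.0, -0.5]
opening: 0.0847
grasp_force: 0.0
[-4.81505465e+01  3.12355890e+00  8.08352993e+00  9.49876600e+01
 -8.17600299e-04  1.43018295e+02] [-1.79983997e+02  2.26105305e-02 -1.11688382e+01]
```

```bash
cat >> h.py <<'E'
def to(p,yaw):
    o=bot.get_obs();e=o['ee_pos'];w=np.radians(o['tcp_rot'][2]);d=np.array(p)-e
    c,s=np.cos(w),np.sin(w);t=(o['tcp_rot'][2]-yaw+180)%360-180
    print('rows:',np.round([c*d[0]+s*d[1],s*d[0]-c*d[1],-d[2],t],4),'q6',o['q'][5].round(1),'F',np.round(o['wrist_force'],1),'t',o['time'])
E
python3 drive.py '0 0 0 -7 0.085; 0 0 0 -14 0.085; 0 0 0 -21 0.085; 0 0 0 -28 0.085; 0 0 0 -35 0.085'
python3 drive.py '0.02 0 0 -7 0.085; 0.05 0.0 0 -14 0.085; 0.08 0 0 -21 0.085; 0.11 0 0 -28 0.085; 0.12 0 0 -35 0.085'
python3 drive.py '0 0 0 -7 0.085; 0 0 0 -14 0.085; 0 0 0 -21 0.085; 0 0 0 -28 0.085; 0 0 0 -35 0.085'
python3 drive.py '0 0 0 -7 0.085; 0 0 0 -14 0.085; 0 0 0 -21 0.085; 0 0 0 -28 0.085; 0 0 0 -35 0.085'
python3 -c "
from h import *
to([.6088,-.2176,.22],129)"
```

```text
time: 0.93
ee_pos: [0.3569, -0.4007, 0.2559]
tcp_rot: [-180.0, 0.0, 24.5]
wrist_force: [-0.3, 0.3, -0.3]
opening: 0.0849
grasp_force: 0.0
time: 1.35
ee_pos: [0.469, -0.3501, 0.2553]
tcp_rot: [-180.0, -0.0, 59.6]
wrist_force: [0.5, -0.9, 0.4]
opening: 0.0849
grasp_force: 0.0
time: 1.77
ee_pos: [0.4663, -0.3516, 0.2558]
tcp_rot: [-180.0, -0.0, 94.5]
wrist_force: [-0.3, 0.3, -0.5]
opening: 0.085
grasp_force: 0.0
time: 2.18
ee_pos: [0.4662, -0.3517, 0.2558]
tcp_rot: [-180.0, -0.0, 129.5]
wrist_force: [0.4, 0.3, 0.0]
opening: 0.0849
grasp_force: 0.0
rows: [0.0127 0.1953 0.0358 0.5188] q6 13.5 F [0.4 0.3 0. ] t 2.1833
```

```bash
python3 drive.py '0.003 0.04 0 0 0.085; 0.006 0.08 0 0 0.085; 0.008 0.12 0 0 0.085; 0.01 0.16 0 0 0.085; 0.01 0.16 0 0 0.085'
python3 - <<'E'
from h import *
to([.6088,-.2176,.131],129)
i=bot.camera_info('wrist');im=bot.camera('wrist');cv2.imwrite('pics/w1.png',im);np.save('w1.npy',i['extrinsics']);print(i['mtx'].round(1).tolist(),i['extrinsics'].round(3).tolist())
E
```

```text
time: 2.6
ee_pos: [0.5878, -0.2383, 0.2546]
tcp_rot: [180.0, -0.1, 129.4]
wrist_force: [-0.3, -1.7, -0.0]
opening: 0.0851
grasp_force: 0.0
rows: [0.0027 0.0294 0.1236 0.4457] q6 28.4 F [-0.3 -1.7 -0. ] t 2.6
[[373.3, 0.0, 278.3], [0.0, 373.3, 196.1], [0.0, 0.0, 1.0]] [[0.772, 0.606, 0.193, 0.539], [0.636, -0.736, -0.233, -0.177], [0.001, 0.303, -0.953, 0.373], [0.0, 0.0, 0.0, 1.0]]
```

View pics/w1.png

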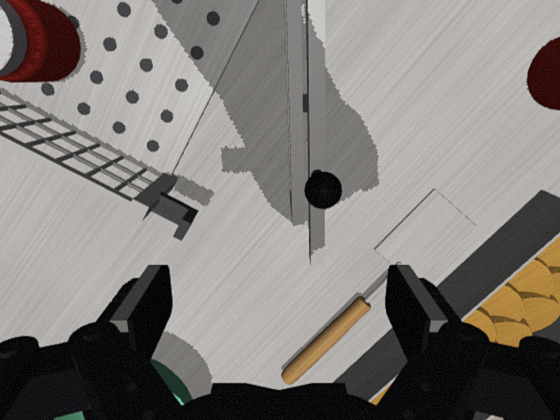

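The wrist view shows the ball at (323,190), with the gate and bar running straight up the image, so the yaw is aligned. The catch is at about (160,190) to (190,225).

```bash
python3 - <<'E'
from h import *
i=bot.camera_info('wrist');i['extrinsics']=np.load('w1.npy')
b,s=blob(cv2.imread('pics/w1.png'),(323,190),26);print(b,s)
t=ray('top',(384.2,158.6));d=ray('side',(369.7,304));w=ray('wrist',b,i)
for r in([t,d,w],[t,w],[d,w]):print(tri(r))
B=tri([t,d,w])[0];to([B[0],B[1],.131],129)
g=[plane('wrist',p,.09,i) for p in((310,230),(308,60))];v=g[0]-g[1];print('bar edge bearing (z~.084)',np.degrees(np.arctan2(v[1],v[0])))
E
```

```text
[322.44680851 189.23496762] [   8    6   36   38 1081]
(array([ 0.60928335, -0.21645777,  0.12404356]), [np.float64(0.0021246104547697257), np.float64(0.0012967664519444892), np.float64(0.0015715040000970997)])
(array([ 0.60012415, -0.21031538,  0.15406596]), [np.float64(0.0009051552578665532), np.float64(0.000905155257866503)])
(array([ 0.61062545, -0.21520649,  0.12231466]), [np.float64(0.00048755458054272735), np.float64(0.00048755458054263297)])
rows: [0.0036 0.033  0.1238 0.4166] q6 28.3 F [ 0.3  0.4 -0. ] t 2.65
bar edge bearing (z~.084) -48.416634294647686
```

```bash
python3 drive.py '0.004 0.033 0 0 0.07; 0.004 0.033 0.04 0 0.07; 0.004 0.033 0.08 0 0.07; 0.004 0.033 0.11 0 0.07; 0.004 0.033 0.123 0 0.07'
python3 drive.py '0 0 0 0 0.07; 0 0 0 0 0.07'
python3 - <<'E'
from h import *
to([.6093,-.2165,.131],129)
cv2.imwrite('pics/w2.png',bot.camera('wrist'))
E
```

```text
time: 3.07
ee_pos: [0.6048, -0.2188, 0.1281]
tcp_rot: [-179.8, -0.3, 129.1]
wrist_force: [-0.1, 0.7, -0.5]
opening: 0.0698
grasp_force: 0.0
time: 3.23
ee_pos: [0.6068, -0.2195, 0.1342]
tcp_rot: [-180.0, 0.0, 129.1]
wrist_force: [0.7, 0.5, 1.8]
opening: 0.0703
grasp_force: 0.0
rows: [0.0007 0.0038 0.0032 0.1347] q6 31.0 F [0.7 0.5 1.8] t 3.2333
```

View pics/w2.png

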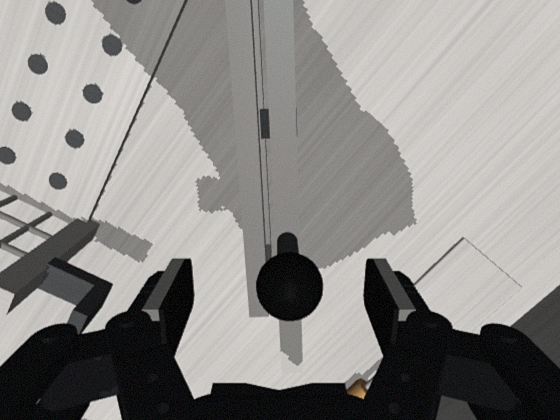

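The ball sits at (290,287), between pads whose midpoint is at about 279, roughly 3 mm off centre. I'll correct that and pinch.

```bash
python3 drive.py '0.001 0.004 0.003 0 0.07; 0.001 0.004 0.003 0 0.02; 0.001 0.004 0.003 0 0.015; 0.001 0.004 0.003 0 0.015; 0.001 0.004 0.003 0 0.015' 40
python3 drive.py '0 0 0 0 0.015; 0 0 0 0 0.015; 0 0 0 0 0.015'
python3 -c "
from h import *
to([.6093,-.2165,.131],129)"
```

```text
time: 3.7
ee_pos: [0.6098, -0.2157, 0.131]
tcp_rot: [180.0, 0.0, 129.2]
wrist_force: [-1.2, 1.9, 7.1]
opening: 0.0236
grasp_force: 38.9
time: 3.95
ee_pos: [0.6098, -0.2157, 0.131]
tcp_rot: [180.0, 0.0, 129.2]
wrist_force: [-0.4, 1.3, 5.6]
opening: 0.0236
grasp_force: 39.0
rows: [-0.0003 -0.0009  0.      0.18  ] q6 31.3 F [-0.4  1.3  5.6] t 3.95
```

```bash
python3 drive.py '0.002 0 -0.006 0 0.015; 0.004 0 -0.012 0 0.015; 0.007 0 -0.018 0 0.015; 0.012 0 -0.028 0 0.015; 0.017 0 -0.037 0 0.015'
python3 drive.py '0 0 0 0 0.015; 0 0 0 0 0.015'
python3 - <<'E'
from h import *
to([.6093,-.2165,.131],129)
cv2.imwrite('pics/s3.png',cv2.resize(bot.camera('side')[220:420,220:470],None,fx=3,fy=3))
E
```

```text
time: 4.37
ee_pos: [0.5981, -0.202, 0.1677]
tcp_rot: [-180.0, -0.1, 129.2]
wrist_force: [-0.9, 0.8, -3.5]
opening: 0.0235
grasp_force: 39.3
time: 4.53
ee_pos: [0.5984, -0.2019, 0.168]
tcp_rot: [-180.0, -0.0, 129.2]
wrist_force: [-0.9, -0.1, -1.7]
opening: 0.0238
grasp_force: 39.9
rows: [-0.0182 -0.0008  0.037   0.2135] q6 32.1 F [-0.9 -0.1 -1.7] t 4.5333
```

View pics/s3.png

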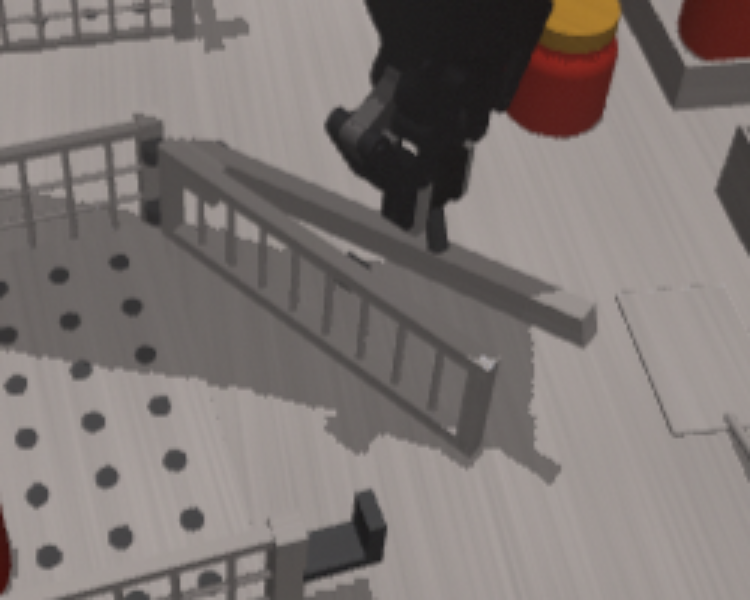

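The bar is lifted about 0.25 rad and its end clears the lip height. Next I'll work out the closing arc about the hinge.

```bash
cat > arc.py <<'E'
from h import *
import sys
H=np.array([.478,-.085]);o=bot.get_obs();p=o['ee_pos'][:2];w=np.radians(o['tcp_rot'][2]);r=p-H
print('r',np.hypot(*r),'gate',np.degrees(np.arctan2(r[1],r[0]))-5.45+80.3,'F',o['wrist_force'].round(1))
for a in map(float,sys.argv[1:]):
    t=-np.radians(a);d=np.array([[np.cos(t),-np.sin(t)],[np.sin(t),np.cos(t)]])@r-r;c,s=np.cos(w),np.sin(w)
    print(a,np.round([c*d[0]+s*d[1],s*d[0]-c*d[1]],4))
E
python3 arc.py 3 6 9 12 15 18 21 24
```

```text
r 0.1681249530053483 gate 30.673964949455993 F [-0.4 -0.3 -2.8]
3.0 [-0.0008 -0.0088]
6.0 [-0.0011 -0.0176]
9.0 [-0.001  -0.0264]
12.0 [-0.0004 -0.0351]
15.0 [ 0.0007 -0.0439]
18.0 [ 0.0022 -0.0526]
21.0 [ 0.0041 -0.0611]
24.0 [ 0.0066 -0.0696]
```

```bash
python3 drive.py '-0.0008 -0.0088 0 3 0.015; -0.0011 -0.0176 0 6 0.015; -0.001 -0.0264 0 9 0.015; -0.0004 -0.0351 0 12 0.015; -0.0004 -0.0351 0 12 0.015'
python3 arc.py 4 8 12 
```

```text
time: 5.0
ee_pos: [0.5711, -0.2261, 0.1675]
tcp_rot: [-180.0, 0.0, 117.0]
wrist_force: [0.5, -3.1, -0.8]
opening: 0.0234
grasp_force: 40.1
r 0.16904875838148115 gate 18.272626234336606 F [ 0.5 -3.1 -0.8]
4.0 [-0.0009 -0.0118]
8.0 [-0.001  -0.0236]
12.0 [-0.0003 -0.0353]
```

```bash
python3 drive.py '-0.0008 -0.009 0 3 0.015; -0.001 -0.018 0 6 0.015; -0.001 -0.027 0 9 0.015; -0.0003 -0.0353 0 12 0.015; -0.0003 -0.0353 0 12 0.015'
python3 arc.py 2 4 6 8
python3 - <<'E'
from h import *
cv2.imwrite('pics/s4.png',cv2.resize(bot.camera('side')[220:420,220:470],None,fx=3,fy=3))
E
```

```text
time: 5.42
ee_pos: [0.5403, -0.2426, 0.1681]
tcp_rot: [180.0, 0.1, 105.0]
wrist_force: [1.9, -5.0, 1.6]
opening: 0.0235
grasp_force: 40.3
r 0.16946327648089402 gate 6.40204369685334 F [ 1.9 -5.   1.6]
2.0 [-0.0006 -0.0059]
4.0 [-0.0009 -0.0118]
6.0 [-0.0011 -0.0177]
8.0 [-0.0011 -0.0236]
```

View pics/s4.png

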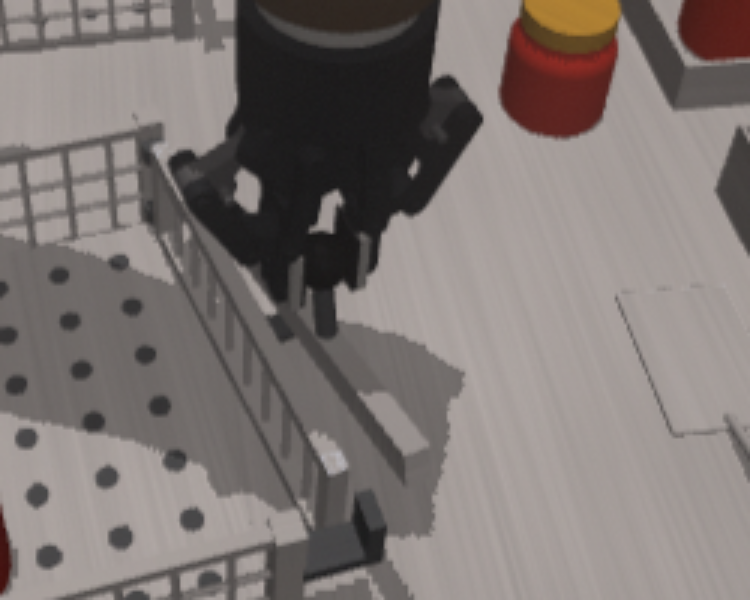

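The gate is nearly shut, with the bar above the catch lip. Now I'll close the last few degrees and watch the force.

```bash
python3 drive.py '0.0005 -0.006 0 2 0.015; 0 -0.012 0 4 0.015; 0 -0.0147 0 5 0.015; 0 -0.0147 0 5 0.015'
python3 arc.py 1 2 4
```

```text
time: 5.8
ee_pos: [0.5271, -0.247, 0.1688]
tcp_rot: [179.9, 0.3, 100.1]
wrist_force: [1.7, -10.0, 4.3]
opening: 0.0239
grasp_force: 40.4
r 0.16925141494995666 gate 1.710019267083041 F [  1.7 -10.    4.3]
1.0 [-0.0003 -0.0029]
2.0 [-0.0006 -0.0059]
4.0 [-0.001  -0.0118]
```

```bash
python3 drive.py '0 -0.003 0 1 0.015; 0 -0.003 0 1 0.015'; python3 drive.py '0 -0.003 0 1 0.015; 0 -0.003 0 1 0.015'
python3 arc.py 1 2 4
```

```text
time: 5.97
ee_pos: [0.5244, -0.2477, 0.1689]
tcp_rot: [179.9, 0.3, 99.1]
wrist_force: [1.6, -11.6, 4.3]
opening: 0.0237
grasp_force: 40.5
time: 6.13
ee_pos: [0.5216, -0.2484, 0.1691]
tcp_rot: [179.8, 0.3, 98.1]
wrist_force: [3.0, -12.9, 4.9]
opening: 0.0236
grasp_force: 40.6
r 0.16908927497434806 gate -0.21159661437174293 F [  3.  -12.9   4.9]
1.0 [-0.0003 -0.0029]
2.0 [-0.0006 -0.0059]
4.0 [-0.001  -0.0118]
```

```bash
python3 drive.py '-0.003 -0.002 0 0 0.015; -0.003 -0.002 0 0 0.015'; python3 drive.py '0 -0.002 0 0 0.015; 0 -0.002 0 0 0.015';python3 drive.py '0 -0.002 0 0 0.015; 0 -0.002 0 0 0.015'
python3 arc.py 1
```

```text
time: 6.3
ee_pos: [0.5193, -0.2502, 0.1677]
tcp_rot: [179.9, 0.1, 98.2]
wrist_force: [2.4, -6.0, 1.8]
opening: 0.0237
grasp_force: 40.3
time: 6.47
ee_pos: [0.5182, -0.2503, 0.1679]
tcp_rot: [179.8, 0.1, 98.2]
wrist_force: [6.4, -4.1, 0.3]
opening: 0.0233
grasp_force: 40.4
time: 6.63
ee_pos: [0.5179, -0.2501, 0.1684]
tcp_rot: [179.6, 0.1, 98.3]
wrist_force: [14.6, -1.6, 0.2]
opening: 0.0235
grasp_force: 40.6
r 0.16987985818714457 gate -1.5678348381886735 F [14.6 -1.6  0.2]
1.0 [-0.0002 -0.003 ]
```

The gate has stopped moving (x steady at 0.518 while the force rises to 14 N), so it is against its stop. I'll lower the bar along its arc while keeping the light push.

```bash
python3 drive.py '-0.005 0 0.009 0 0.015; -0.009 0 0.018 0 0.015; -0.013 0 0.027 0 0.015; -0.015 0 0.032 0 0.015; -0.015 0 0.032 0 0.015'
python3 arc.py
python3 - <<'E'
from h import *
cv2.imwrite('pics/s5.png',cv2.resize(bot.camera('side')[220:420,220:470],None,fx=3,fy=3))
E
```

```text
time: 7.05
ee_pos: [0.5205, -0.2654, 0.1355]
tcp_rot: [179.6, 0.1, 98.3]
wrist_force: [15.3, -2.1, 0.6]
opening: 0.0237
grasp_force: 40.8
r 0.1852973488590017 gate -1.903116726328335 F [15.3 -2.1  0.6]
```

View pics/s5.png

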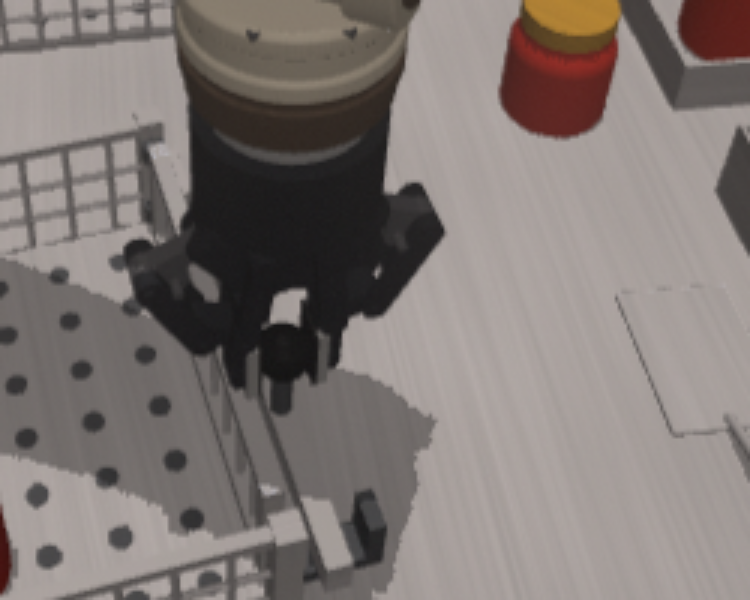

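The bar end is inside the catch lip and nearly down. I'll lower the rest, ease off the push, release and retreat upward.

```bash
python3 drive.py '-0.002 0.001 0.004 0 0.015; -0.002 0.002 0.004 0 0.015; -0.002 0.003 0.004 0 0.015; -0.002 0.003 0.004 0 0.07; -0.002 0.003 0.004 0 0.07'
python3 drive.py '0 0 0 0 0.07; 0 0 0 0 0.07; 0 0 0 0 0.07'
python3 drive.py '0 0 -0.02 0 0.07; 0 0 -0.05 0 0.07; 0 0 -0.09 0 0.07; 0.04 0 -0.12 0 0.07; 0.08 0 -0.12 0 0.07'
python3 drive.py '0.03 0 -0.03 0 0.07; 0.06 0 -0.06 0 0.07; 0.06 0 -0.06 0 0.07'
python3 - <<'E'
from h import *
S=bot.camera('side');T=bot.camera('top');cv2.imwrite('pics/s6r.png',S);cv2.imwrite('pics/t6r.png',T)
A=cv2.resize(S[220:420,220:420],None,fx=2,fy=2);B=cv2.resize(T[140:240,305:405+50],(600,400))
cv2.imwrite('pics/e6.png',np.hstack([A[:, :400],B[:,200:]]))
print(bot.get_obs()['wrist_force'],bot.get_obs()['ee_pos'])
E
```

```text
time: 7.52
ee_pos: [0.5203, -0.2659, 0.131]
tcp_rot: [-180.0, -0.1, 98.2]
wrist_force: [0.9, -0.4, 0.5]
opening: 0.0471
grasp_force: 0.0
time: 7.77
ee_pos: [0.5203, -0.2663, 0.1312]
tcp_rot: [-180.0, -0.0, 98.2]
wrist_force: [0.3, 1.2, -0.6]
opening: 0.0702
grasp_force: 0.0
time: 8.18
ee_pos: [0.5106, -0.1937, 0.2554]
tcp_rot: [179.7, 0.2, 98.0]
wrist_force: [1.8, 0.3, 1.8]
opening: 0.0699
grasp_force: 0.0
time: 8.43
ee_pos: [0.501, -0.1295, 0.3168]
tcp_rot: [179.6, 0.1, 98.3]
wrist_force: [0.2, 0.0, 0.4]
opening: 0.0698
grasp_force: 0.0
[-0.41152544 -0.34633713 -0.70372337] [ 0.50156195 -0.13205846  0.31241315]
```

View pics/e6.png

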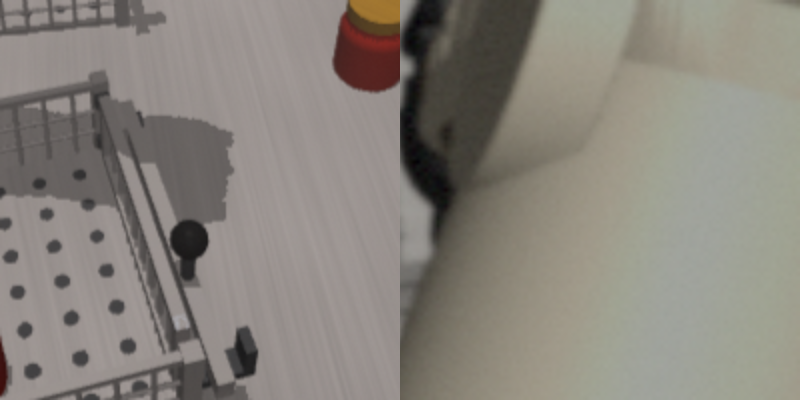

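In the left half of the picture, the gate is shut and the bar lies flat inside the catch lip. The ball is at (314.5,340) in the side view. I'll check that its height fits a level bar.

```bash
python3 - <<'E'
from h import *
c,d=ray('side',(314.5,340));print(plane('side',(314.5,340),.125), 'height at y=-.266:',(c+d*(-.266-c[1])/d[1]))
print(bot.job_done())
E
```

```text
[ 0.52292277 -0.26850857  0.125     ] height at y=-.266: [ 0.52340149 -0.266       0.12126774]
the job is handed in; nothing more can be done
None
```

I lifted the latch bar by its knob, swung the open gate shut against its stop and lowered the bar into its catch. I then released the knob and moved the arm clear, and handed the job in at about 8.5 s; the last side view showed the gate shut and the bar level inside the catch lip.

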